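# Store a keyed lathe adapter in the push-latch drawer

## Robot

A 7-joint arm with a two-finger parallel gripper is mounted at the origin on the work surface. World frame = base frame: x ahead of the robot, y to its left, z up, the work surface at z = 0. Lengths are in m, angles in rad, forces in N, time in s.
With the tool pointing down it reaches from about 0.425 to 0.875 m from the base axis. Payload 9.9 kg.
Tool frame: the origin (TCP) lies where the fingers leave the gripper's body, on its centre line; the fingertips stand 73 mm ahead of it and the grasp point (between the pads) lies 54 mm ahead of it; z points along the fingers, y is the line along which they close (so a half turn about z gives the same grasp; the last joint's range is limited). The gripper opens to 85 mm and grips with 20 to 120 N. Pads are 22 mm wide; open, the fingers measure 114 mm over their backs; the gripper's body (76 mm by 85 mm) begins 54 mm behind the grasp point. The pads swing forward as they close: fully open they stand 13 mm farther back than shut.
Start: joints at [1.186, 0.576, 0.025, 1.437, -0.015, 1.129, -0.057], TCP at [0.2, -0.645, 0.304] pointing down, gripper open.
Joint ranges: [-2.76, 2.76], [-0.34, 2.15], [-1.52, 1.57], [0.19, 2.46], [-1.09, 4.23], [0.17, 1.99], [-2.82, 2.82]. Speed limits (rad/s): [2.22, 2.22, 3.01, 3.01, 3.14, 3.14, 3.14].

## Interface

Orientations are given as a rotation vector (axis times angle).
In Python, from station import ctrl gives the robot as it stands.
- The arm moves only by the shell command python3 -m crank 'ROWS' [OPENING]. ROWS is JSON, a list of rows, each a list of 6 numbers: the shift along the tool's x, y, z in m, then the turn, a rotation vector about the tool's x, y, z in degrees. A call has 1 to 5 rows; each row shifts and turns the commanded pose from where the row before left it, along the tool's axes as they then stand; what a row does not reach is not made up. A row lasts 1/8 s, in which the tool goes at most 62.5 mm and 10.7 degrees, less where a joint would pass 70% of its speed; a pose out of reach is approached as far as the arm can. A call is refused whole if a number of a shift passes 0.0625 or a number of a turn 10.7, either way. A call with a gripper value outside its range is refused whole. OPENING is the gripper's target within -1 to 1 (shut at 1, half-way at 0, fully open at -1), set as the call begins (- or left out, the last holds). The fingers move at their own pace and stop on an object; the grip force is fixed at half the most. Time passes only in rows, so rows that do not move let the fingers close. It gives the time, the measured TCP pose, the force, the opening and the grip force at its end, in the units of the state.
- ctrl.read_state(): the state, without advancing time (a new reading comes with each control period).
- ctrl.capture(name): name is "scene" or "top" or "wrist"; returns the picture (480x640x3 uint8, red, green, blue); there is no depth.
- ctrl.calibration(name): a dict with "camera_matrix" (3x3 intrinsics, pixels), "position" and "orientation" of the camera in the world. Camera axes: x right, y down, z forward; pixel columns grow to the right and rows downward; lengths in m; the calibration is good to about 2 mm. A picture is of the moment at which its call begins: read the wrist's pose just before it. calibration takes no time and is no camera call; for the wrist camera it gives the pose at the moment of the call.
- ctrl.finish_job(): hands the job in; it is judged then, once.
The state is a dict: "time_s": time; "q": joint angles; "dq": joint speeds; "joint_torque": joint torques, N m; "position": TCP position; "tcp_rot": TCP orientation; "contact_force": force on the tool from outside, world axes, zero at the start; "moment": the same for the moment, N m; "width": finger opening in m; "grasp_force": force on a finger pad.
Only numpy, scipy, OpenCV 4.12 (cv2) and the standard library are available. Lean on these libraries where they do the work, as an engineer would, in place of code of your own. Each camera call takes 0.05 s, during which the arm holds its last target. There are 200 camera calls.

## Task

Press the red latch button on the small blue cabinet so that its hidden drawer springs out. Stand the steel adapter with the yellow key rib in the drawer's round seat, turning it under light pressure until the rib drops into the yellow-marked slot and it sits fully home (do not drop it in or ram it), and let go of it. Then push the drawer shut until the latch catches and it stays closed, with the adapter still seated; never tip the adapter over and leave the other things where they are.

Things in the scene. Friction and masses are not known exactly. Their poses are not given: they have to be found in the camera images.
- cabinet: Low blue steel cabinet fixed to the bench, 200 deep (x) x 210 wide (y) x 104 tall. Origin: centre of its underside. Its -x side is the drawer side; +z up. The drawer slides out along the cabinet's -x.
- button_top (a point): Centre of the top of the red round push button (32 across, 24 above the cabinet's top, in a dark ring 6 high) near the cabinet's front left corner. Pressed straight down it moves up to 14 mm against a spring (2 N at rest, 4.5 N fully down); the drawer is let go after about 11 mm. It springs back up when released.
- latch (a joint): Travel of the red button: 0 up, 0.014 m fully pressed. It dips by itself for a moment while the drawer is pushed shut over the catch.
- drawer (a joint): How far the drawer is out: 0 latched, 0.125 m fully out. Once unlatched, a damped spring (6 N shut, 3 N fully out) pushes it out in 1 to 1.5 s and keeps it out. To shut it, push the front panel squarely towards the cabinet (5 to 15 N, 0.03 to 0.08 m/s) to 3 to 5 mm beyond 0 (hard stop at -0.006); the catch snaps up and on release it rests at about 0.
- drawer_front (a point): Centre of the outer face of the drawer's blank white front panel (200 wide, 86 tall, 12 thick, no handle; its top edge is 43 mm above this point and 12 mm below the cabinet's top). Moves with the drawer; axes as the cabinet's (the face looks to -x).
- seat (a point): Centre of the bottom of the seat in the drawer, 14 above the bench, 67 behind the front panel's outer face; moves with the drawer, axes as the cabinet's. The seat is an octagonal hole, 50 flat to flat, through a dark plate 20 thick, with a key slot 17 wide towards the drawer front (-x), ending 36 from the centre, yellow on both sides. Drawer inside: 134 wide, side walls 36 above this point.
- adapter: Loose steel part on end, 62 tall, 0.3 to 0.6 kg. Origin: centre of underside, z up. Body 46 across, 30 high, tapered foot; dark round neck 30 across from 30 to 62 high (grip there). Yellow rib on the -x side, 12 wide, to 34 from the axis, 10 to 30 high. Rib off the slot: it rests 10 mm too high on the plate. Yaw equal to the seat's (within 5 degrees): it drops home, origin on seat.
- plain_plug: Look-alike of the adapter with a copper-coloured neck and no rib; origin at the centre of its underside. Leave alone.
- insert_box: Orange box 60 x 80 x 25 lying on the cabinet's top, near its back. Leave alone.
- oil_can: Upright can with yellow label, 56 mm across, 120 tall. Leave alone.
- chuck_key: Steel T-shaped chuck key lying flat, 125 long. Leave alone.
- wrench: Wrench lying flat, 160 long. Leave alone.
- chip_brush: Brush lying flat, 170 long. Leave alone.
- bar_stock: Square brass bar 150 x 30 x 30 lying flat. Leave alone.
There are look-alikes about, which are no part of the job. What is shaped like the adapter but purple is not meant.

How it is judged:
By the outcome, as a careful person would: the job done as asked, in the order asked, and still so for the second after the job is handed in, with the robot touching nothing.
It also fails if it takes over 72 s, if anything falls off the work surface, if the arm or the gripper's body presses on something with over 40 N, if the wrist force passes 120 N, or if a joint passes its speed limit or range.

## Working session

There is one attempt and no reset: what is moved stays moved. The work goes in short steps, Python scripts to look and compute and a shell command to move; the robot and the scene stay as the last step left them, time stands still between calls to the robot, and variables do not carry over. Pictures are saved under pics/ and viewed, at most 10 in all, crops included, and the job is handed in when it is done.

```bash
ls; mkdir -p pics
python3 - <<'E'
from station import ctrl
import cv2,numpy as np
s=ctrl.read_state();print({k:np.round(v,3).tolist() for k,v in s.items()})
a=[]
for n in("scene","top"):
    im=ctrl.capture(n);cv2.imwrite(f"pics/{n}0.png",im[:,:,::-1]);c=ctrl.calibration(n)
    print(n,{k:np.round(v,3).tolist() for k,v in c.items()})
E
```

```text
pics
{'time_s': 0.0, 'q': [1.186, 0.577, 0.025, 1.438, -0.015, 1.129, -0.056], 'dq': [-0.001, 0.002, 0.001, -0.0, 0.002, -0.002, -0.001], 'joint_torque': [0.0, -76.575, 2.25, -28.598, 0.015, 0.013, -0.0], 'position': [0.2, -0.644, 0.303], 'tcp_rot': [-3.104, -0.471, 0.001], 'contact_force': [0.112, -0.478, -0.171], 'moment': [0.009, 0.024, -0.019], 'grasp_force': 0.0, 'width': 0.085}
scene {'camera_matrix': [[615.235, 0.0, 305.234], [0.0, 615.235, 244.478], [0.0, 0.0, 1.0]], 'position': [1.113, 0.416, 1.245], 'orientation': [-1.262, -2.524, 0.704]}
top {'camera_matrix': [[570.381, 0.0, 320.845], [0.0, 570.381, 234.502], [0.0, 0.0, 1.0]], 'position': [0.368, 0.002, 1.392], 'orientation': [-2.132, 2.152, -0.133]}
```

View pics/top0.png

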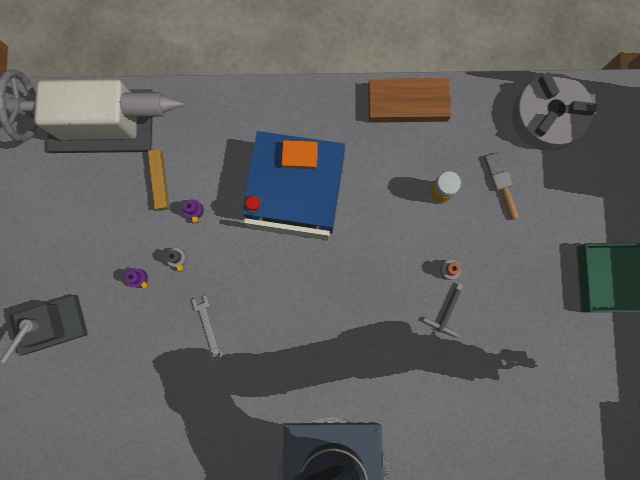

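View pics/scene0.png

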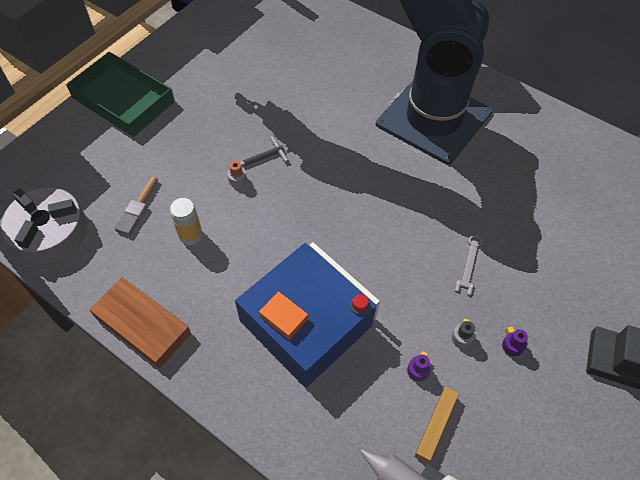

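Top view: the adapter candidates are steel with a dark neck and yellow rib at (176,258), purple at (192,210) and (135,278), and a copper-neck plug at (452,270). I choose (176,258). The red button is at (253,203), the blue cabinet is around (295,180), and the white front is along (245,220)–(328,236).

```bash
cat > h.py <<'E'
from station import ctrl
import cv2,numpy as np
from scipy.spatial.transform import Rotation as R
def ray(c,u,z):
    K=np.array(c["camera_matrix"]);d=R.from_rotvec(c["orientation"]).apply(np.linalg.solve(K,[u[0],u[1],1]))
    p=np.array(c["position"]);return p+d*(z-p[2])/d[2]
def proj(c,p):
    K=np.array(c["camera_matrix"]);q=K@R.from_rotvec(c["orientation"]).inv().apply(np.array(p)-c["position"]);return q[:2]/q[2]
def blobs(im,lo,hi,amin=10,roi=None):
    m=cv2.inRange(cv2.cvtColor(im,cv2.COLOR_RGB2HSV),np.array(lo),np.array(hi))
    if roi is not None:
        k=np.zeros_like(m);x0,y0,x1,y1=roi;k[y0:y1,x0:x1]=255;m&=k
    n,l,s,c=cv2.connectedComponentsWithStats(m)
    return [(s[i,4],c[i],l==i) for i in np.argsort(-s[:,4]) if i and s[i,4]>=amin]
def tool(dst):  # world offset to tool axes
    s=ctrl.read_state();return R.from_rotvec(s["tcp_rot"]).inv().apply(dst)
E
python3 - <<'E'
from h import *
im=cv2.imread("pics/top0.png")[:,:,::-1].copy();c=ctrl.calibration("top")
sc=cv2.imread("pics/scene0.png")[:,:,::-1].copy();cs=ctrl.calibration("scene")
b=blobs(im,(105,120,40),(120,255,255),500)[0]
m=b[2].astype(np.uint8);cnt=max(cv2.findContours(m,0,2)[0],key=len)
ap=cv2.approxPolyDP(cv2.convexHull(cnt),6,True)[:,0]
print("blue hull px",ap.tolist());print(np.round([ray(c,p,.104)[:2] for p in ap],3).tolist())
for n,i,cc,roi in(("top",im,c,(235,190,270,215)),("scene",sc,cs,(340,285,380,320))):
    r=blobs(i,(0,150,80),(5,255,255),20,roi)[0]
    print("btn",n,r[0],r[1],np.round(ray(cc,r[1],.126),3))
for n,i,cc,roi in(("top",im,c,(160,240,192,280)),("scene",sc,cs,(445,310,482,350))):
    for k in blobs(i,(18,120,80),(32,255,255),5,roi)[:2]: print("rib",n,k[0],k[1],np.round(ray(cc,k[1],.025),3))
    for k in blobs(i,(0,0,0),(180,90,75),15,roi)[:3]: print("dark",n,k[0],k[1],np.round(ray(cc,k[1],.062),3))
w=blobs(im,(15,5,140),(40,80,255),50,(235,205,345,245))
for k in w[:2]:
    r=cv2.minAreaRect(np.argwhere(k[2])[:,::-1].astype(np.float32));bx=cv2.boxPoints(r);print("white",k[0],np.round([ray(c,p,.092)[:2] for p in bx],3).tolist())
A=cv2.resize(im[235:285,150:215],(520,400),interpolation=2);B=cv2.resize(sc[305:355,435:500],(520,400),interpolation=2)
cv2.imwrite("pics/crop.png",cv2.resize(np.hstack([A,B]),(800,308))[:,:,::-1])
E
```

```text
blue hull px [[257, 131], [344, 144], [331, 232], [242, 213]]
[[0.796, 0.168], [0.762, -0.035], [0.555, -0.003], [0.601, 0.202]]
btn top 160 [252.525   202.91875] [0.62  0.175 0.126]
btn scene 137 [359.93430657 300.68613139] [0.62  0.173 0.126]
rib top 43 [180.06976744 268.        ] [0.482 0.362 0.025]
dark top 286 [169.32517483 256.81818182] [0.506 0.378 0.062]
rib scene 18 [465.11111111 319.94444444] [0.478 0.358 0.025]
dark scene 199 [468.38190955 345.11557789] [0.542 0.392 0.062]
dark scene 107 [464.79439252 334.03738318] [0.525 0.375 0.062]
dark scene 31 [467.90322581 326.67741935] [0.507 0.372 0.062]
white 390 [[0.581, 0.199], [0.592, 0.198], [0.56, 0.0], [0.549, 0.002]]
```

View pics/crop.png

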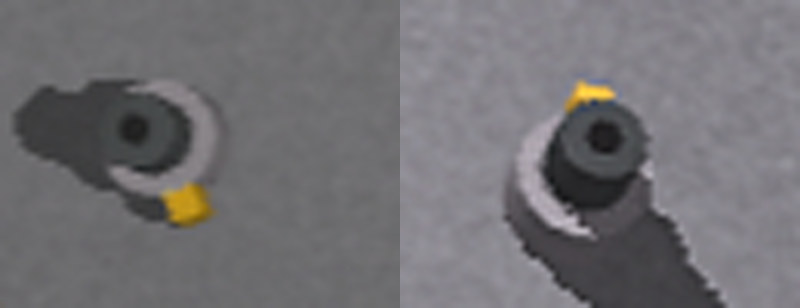

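The crop confirms it: steel body, dark neck with its top centre at about (172,256) in the top view and (468,327) in the scene view, and a yellow rib toward -x. So the adapter is at about (0.507, 0.371), yaw about 21°. The cabinet yaw is about -9.3° and the button is at (0.620, 0.174). I'll go above the button with the fingers shut.

```bash
for i in 1; do
python3 -m crank '[[0.032,-0.033,0,0,0,0],[0.032,-0.033,0,0,0,0],[0.032,-0.033,0,0,0,0],[0.032,-0.033,0,0,0,0],[0.032,-0.033,0,0,0,0]]' 1
python3 -m crank '[[0.032,-0.033,0,0,0,0],[0.032,-0.033,0,0,0,0],[0.032,-0.033,0,0,0,0],[0.032,-0.033,0,0,0,0],[0.032,-0.033,0,0,0,0]]'
python3 -m crank '[[0.032,-0.033,0,0,0,0],[0.032,-0.033,0,0,0,0],[0.032,-0.033,0,0,0,0],[0.032,-0.033,0,0,0,0],[0.032,-0.033,0,0,0,0]]'
python3 -m crank '[[0.032,-0.033,0.01,0,0,0],[0.032,-0.033,0.01,0,0,0],[0.032,-0.033,0.01,0,0,0],[0.032,-0.033,0.01,0,0,0],[0,0,0,0,0,0]]'
done
python3 - <<'E'
from h import *
s=ctrl.read_state();X=R.from_rotvec(s["tcp_rot"]).as_matrix()
print(s["position"],np.degrees(np.arctan2(X[1,0],X[0,0])),X[:,2],tool(np.array([.62,.174,.215])-s["position"]))
E
```

```text
time_s: 0.72
position: [0.3044, -0.4382, 0.3037]
tcp_rot: [-3.106, -0.471, 0.0]
contact_force: [0.9, -0.3, -0.8]
width: 0.0001
grasp_force: 0.0
time_s: 1.35
position: [0.4083, -0.2333, 0.3038]
tcp_rot: [-3.106, -0.471, 0.0]
contact_force: [0.6, -0.0, 0.2]
width: -0.0003
grasp_force: 0.0
time_s: 1.98
position: [0.5121, -0.0284, 0.3038]
tcp_rot: [3.106, 0.47, -0.001]
contact_force: [0.8, -0.9, -0.2]
width: -0.0003
grasp_force: 0.0
time_s: 2.6
position: [0.5949, 0.1385, 0.2623]
tcp_rot: [-3.103, -0.479, 0.003]
contact_force: [-1.5, -0.4, 0.3]
width: -0.0001
grasp_force: 0.0
[0.59494596 0.13852529 0.26232856] 17.540798757738898 [-0.00193126  0.00183555 -0.99999645] [ 0.03464157 -0.02616397  0.04734512]
```

```bash
python3 -m crank '[[0.017,-0.013,0.015,0,0,0],[0.017,-0.013,0.015,0,0,0],[0,0,0.012,0,0,0],[0,0,0.006,0,0,0],[0,0,0,0,0,0]]'
python3 -m crank '[[0,0,0.006,0,0,0],[0,0,0.006,0,0,0],[0,0,0.004,0,0,0],[0,0,0,0,0,0]]'
python3 -m crank '[[0,0,0.004,0,0,0],[0,0,0.004,0,0,0],[0,0,0,0,0,0]]'
python3 - <<'E'
from h import *
im=ctrl.capture("scene");cv2.imwrite("pics/s1.png",im[:,:,::-1])
w=blobs(im,(12,3,140),(45,80,255),50,(250,200,460,320));print([(k[0],k[1]) for k in w[:3]])
E
```

```text
time_s: 3.22
position: [0.6194, 0.1681, 0.2155]
tcp_rot: [3.106, 0.469, -0.002]
contact_force: [0.6, -0.0, 0.8]
width: -0.0001
grasp_force: 0.0
time_s: 3.72
position: [0.6196, 0.1692, 0.1996]
tcp_rot: [3.106, 0.471, -0.001]
contact_force: [0.7, -0.9, 0.0]
width: 0.0001
grasp_force: 0.0
time_s: 4.1
position: [0.6198, 0.1693, 0.1917]
tcp_rot: [-3.106, -0.471, -0.0]
contact_force: [-0.5, -0.9, 3.6]
width: 0.0001
grasp_force: 1.6
[(np.int32(152), array([330.78289474, 244.71052632]))]
```

```bash
python3 -m crank '[[0,0,0.003,0,0,0],[0,0,0.001,0,0,0],[0,0,0,0,0,0]]'
python3 -m crank '[[0,0,-0.02,0,0,0],[0,0,-0.04,0,0,0],[0,0,-0.06,0,0,0],[0,0,0,0,0,0]]' -1
python3 - <<'E'
from h import *
im=ctrl.capture("top");cv2.imwrite("pics/t1.png",im[:,:,::-1])
E
```

```text
time_s: 4.53
position: [0.6198, 0.1693, 0.1879]
tcp_rot: [-3.106, -0.471, -0.0]
contact_force: [0.5, -0.5, 4.3]
width: -0.0003
grasp_force: 1.9
time_s: 5.03
position: [0.6212, 0.1697, 0.3126]
tcp_rot: [-3.105, -0.47, -0.012]
contact_force: [0.3, -0.1, -0.6]
width: 0.0721
grasp_force: 0.0
```

View pics/t1.png

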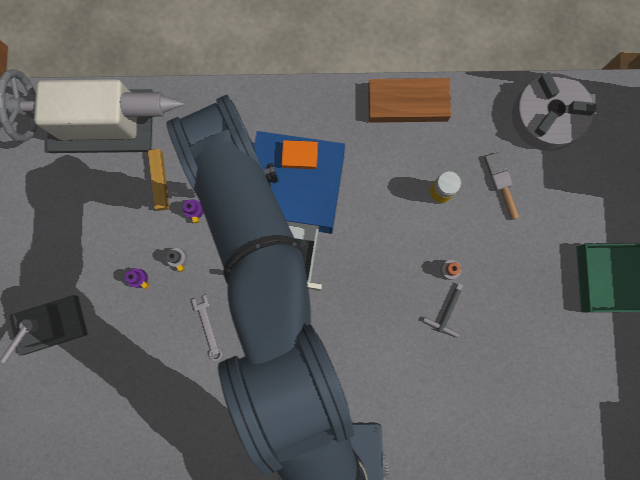

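The drawer is sliding out; its front corner shows at (315,287). Next I move over the adapter and take a wrist look.

```bash
python3 -m crank '[[-0.01,-0.045,0,0,0,0],[-0.01,-0.045,0,0,0,0],[-0.01,-0.045,0,0,0,0],[-0.01,-0.045,0,0,0,0],[-0.01,-0.045,0,0,0,0]]'
python3 -m crank '[[0,0,0.025,0,0,0],[0,0,0.025,0,0,0],[0,0,0,0,0,0],[0,0,0,0,0,0]]'
python3 - <<'E'
from h import *
c=ctrl.calibration("wrist");im=ctrl.capture("wrist");cv2.imwrite("pics/w1.png",im[:,:,::-1])
print(c,proj(c,[.507,.371,.062]),proj(c,[.481,.361,.03]))
for k in blobs(im,(18,120,80),(32,255,255),30)[:3]: print("rib",k[0],k[1],np.round(ray(c,k[1],.027),4))
c=ctrl.calibration("top");im=ctrl.capture("top");cv2.imwrite("pics/t2.png",im[:,:,::-1])
E
```

```text
time_s: 5.7
position: [0.504, 0.37, 0.3062]
tcp_rot: [3.105, 0.47, -0.004]
contact_force: [0.0, 0.4, 0.5]
width: 0.0855
grasp_force: 0.0
time_s: 6.2
position: [0.5054, 0.3692, 0.258]
tcp_rot: [3.106, 0.47, -0.001]
contact_force: [0.2, 0.6, -0.3]
width: 0.0854
grasp_force: 0.0
{'camera_matrix': array([[386.70102382,   0.        , 313.23802144],
       [  0.        , 386.70102382, 253.44061561],
       [  0.        ,   0.        ,   1.        ]]), 'position': array([0.57095014, 0.38995871, 0.32770682]), 'orientation': array([ 2.34453114, -1.72718753, -0.23656671])} [311.80659957 242.95152278] [314.23965082 266.70605273]
rib 2413 [307.73269789  27.56071281] [0.6449 0.4167 0.027 ]
rib 374 [401.43315508 127.93582888] [0.6021 0.3311 0.027 ]
rib 328 [200.85670732 274.93902439] [0.4458 0.4474 0.027 ]
```

View pics/w1.png

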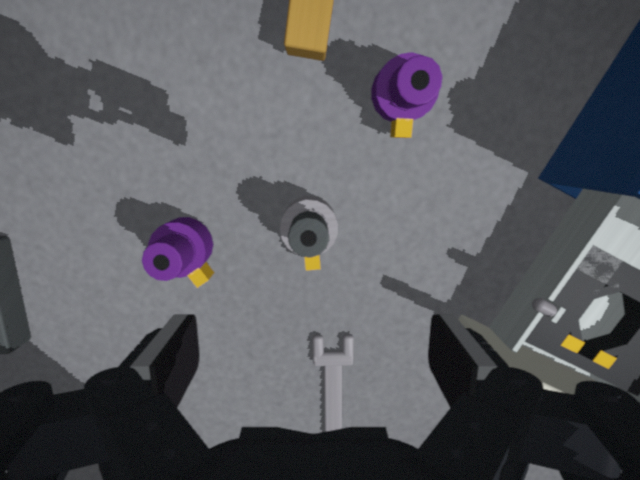

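The wrist view shows the adapter's neck hole at (308,238) and its rib at (313,263). The seat's yellow marks are at (572,343) and (605,359), with the seat hole near (602,312).

Run:
```python
from h import *
c=ctrl.calibration("wrist");im=cv2.imread("pics/w1.png")[:,:,::-1].copy()
n=blobs(im,(0,0,0),(180,255,45),20,(295,225,322,250));print([(k[0],k[1]) for k in n[:2]])
a=ray(c,n[0][1],.060);print("neck",a)
k=blobs(im,(18,120,80),(32,255,255),30,(295,250,330,280))[0];p=ray(c,k[1],.030);r=cv2.minAreaRect(np.argwhere(k[2])[:,::-1].astype(np.float32))
box=cv2.boxPoints(r);print("rib",p,"yaw",np.degrees(np.arctan2(*(a-p)[1::-1])),np.round([ray(c,q,.03)[:2] for q in box],4).tolist())
P=[ray(c,k[1],.034) for k in blobs(im,(18,120,80),(32,255,255),50,(540,320,640,380))];print("marks",P)
d=P[0]-P[1] if P[0][1]>P[1][1] else P[1]-P[0];print("mid",(P[0]+P[1])/2,np.linalg.norm(d),"yaw",np.degrees(np.arctan2(-d[0],d[1])))
s=ctrl.read_state();print(tool(a-s["position"]))
t=cv2.imread("pics/t2.png")[:,:,::-1].copy();ct=ctrl.calibration("top")
for k in blobs(t,(18,120,80),(32,255,255),8,(210,220,340,330)):print(k[0],k[1],ray(ct,k[1],.034))
```

```text
[(np.int32(162), array([307.94444444, 237.69753086]))]
neck [0.50972628 0.37497676 0.06      ]
rib [0.48417053 0.36403174 0.03      ] yaw 23.184493571328154 [[0.4885, 0.3714], [0.4919, 0.3606], [0.4806, 0.3571], [0.4773, 0.3679]]
marks [array([0.48239476, 0.13295673, 0.034     ]), array([0.47709033, 0.10014126, 0.034     ])]
mid [0.47974254 0.11654899 0.034     ] 0.033241417839350675 yaw -9.182106851132893
[ 0.00534014 -0.00405258  0.19872652]
38 [274.63157895 267.34210526] [0.48108264 0.13281245 0.034     ]
37 [288.59459459 269.40540541] [0.47583454 0.09942385 0.034     ]
```

```bash
python3 -m crank '[[0.003,-0.0015,0.03,0,0,0],[0.003,-0.0015,0.03,0,0,0],[0,0,0.03,0,0,0],[0,0,0.03,0,0,0],[0,0,0.015,0,0,0]]'
python3 -m crank '[[0,0,0.015,0,0,0],[0,0,0,0,0,0],[0,0,0,0,0,0]]' -0.2
python3 -m crank '[[0,0,0,0,0,0],[0,0,0,0,0,0],[0,0,0,0,0,0],[0,0,0,0,0,0]]' 1
python3 - <<'E'
from h import *
c=ctrl.calibration("wrist");im=ctrl.capture("wrist");cv2.imwrite("pics/w2.png",im[:,:,::-1])
E
```

```text
time_s: 6.92
position: [0.5101, 0.3737, 0.1222]
tcp_rot: [3.106, 0.47, -0.001]
contact_force: [0.8, 0.9, -0.3]
width: 0.0855
grasp_force: 0.0
time_s: 7.3
position: [0.5105, 0.3743, 0.1087]
tcp_rot: [-3.105, -0.471, -0.002]
contact_force: [-0.5, 0.2, -0.1]
width: 0.0514
grasp_force: 0.0
time_s: 7.8
position: [0.5104, 0.3743, 0.1089]
tcp_rot: [-3.105, -0.471, -0.002]
contact_force: [-1.2, -0.9, 5.6]
width: 0.0284
grasp_force: 58.9
```

View pics/w2.png

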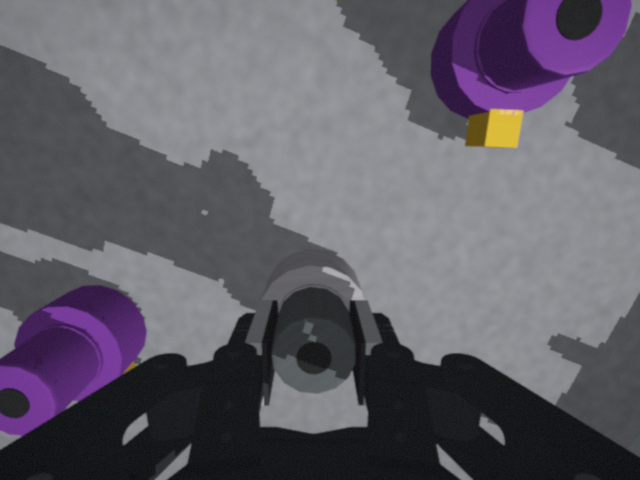

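Gripped: the pads straddle the neck at (314,345). Next: lift, carry over the seat and turn about 28.5°.

```bash
python3 -m crank '[[0,0,-0.01,0,0,0],[0,0,-0.03,0,0,0],[0,0,-0.04,0,0,0],[0,0,-0.04,0,0,0],[0,0,0,0,0,0]]'
python3 -m crank '[[-0.016,0.05,0,0,0,0],[-0.016,0.05,0,0,0,0],[-0.016,0.05,0,0,0,0],[-0.016,0.05,0,0,0,0],[-0.015,0.05,0,0,0,0]]'
python3 -m crank '[[0,0,0,0,0,7],[0,0,0,0,0,7],[0,0,0,0,0,7],[0,0,0,0,0,7],[0,0,0,0,0,0]]'
python3 - <<'E'
from h import *
s=ctrl.read_state();X=R.from_rotvec(s["tcp_rot"]).as_matrix()
print(s["position"],np.degrees(np.arctan2(X[1,0],X[0,0])),X[:,2],tool(np.array([.509,.112,.2])-s["position"]),s["q"])
cc={}
for n in("scene","wrist"):
    c=ctrl.calibration(n);im=ctrl.capture(n);cv2.imwrite(f"pics/{n}3.png",im[:,:,::-1]);cc[n]=(im,c)
im,c=cc["scene"]
for k in blobs(im,(18,120,80),(32,255,255),5,(320,150,450,300)):print(k[0],k[1])
u=proj(c,[.509,.112,.1]).astype(int);print(u)
x0,y0=max(u[0]-80,0),max(u[1]-80,0)
A=cv2.resize(im[y0:y0+150,x0:x0+150],(400,400),interpolation=2);B=cv2.resize(cc["wrist"][0],(400,300));B=cv2.copyMakeBorder(B,0,100,0,0,0)
cv2.imwrite("pics/c3.png",np.hstack([A,B])[:,:,::-1])
E
```

```text
time_s: 8.48
position: [0.5111, 0.3747, 0.2314]
tcp_rot: [-3.103, -0.47, -0.008]
contact_force: [0.0, 0.0, -5.3]
width: 0.0279
grasp_force: 60.1
time_s: 9.1
position: [0.5078, 0.1097, 0.2269]
tcp_rot: [3.106, 0.471, -0.003]
contact_force: [1.6, -0.1, -4.2]
width: 0.0282
grasp_force: 60.3
time_s: 9.72
position: [0.508, 0.1116, 0.227]
tcp_rot: [3.127, -0.293, -0.003]
contact_force: [0.7, -0.1, -4.7]
width: 0.0284
grasp_force: 60.6
[0.5080425  0.11161042 0.22700355] -10.716058721112729 [-1.83460852e-03 -7.97568875e-04 -9.99997999e-01] [ 0.00091304 -0.00059119  0.02700143] [-0.25708372  0.43698417 -0.07031738  1.94120171  0.04312487  0.76681292
 -2.10976227]
36 [376.77777778 263.05555556]
8 [367. 256.]
[364 253]
```

View pics/c3.png

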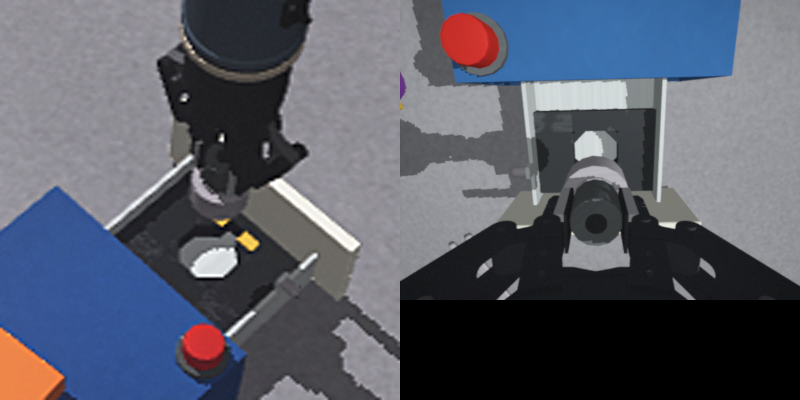

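The scene crop shows the adapter hanging over the open drawer. The octagonal hole is at crop (210,255) and the yellow marks are next to it. The wrist view shows the hole centred at about (195,148) in its half of the picture, laterally in line with the neck. I'll check these numbers.

Run:
```python
from h import *
c=ctrl.calibration("scene")
print("scene hole",ray(c,(284+210/2.667,173+255/2.667),.034))
s=ctrl.calibration("wrist");im=cv2.imread("pics/wrist3.png")[:,:,::-1].copy()
# dark plate edges / hole at a row
g=cv2.cvtColor(im,cv2.COLOR_RGB2GRAY)
for r in (215,225,235,245):print(r,g[r,215:420:3].tolist())
for u in((278,235),(347,235)):print(ray(s,u,.034))
print("adapter px",proj(s,[*ctrl.read_state()["position"][:2],.18]), proj(s,[.509,.112,.034]))
```

```text
scene hole [0.5096866  0.11285766 0.034     ]
215 [157, 63, 63, 62, 62, 62, 61, 62, 62, 62, 61, 61, 62, 62, 64, 62, 63, 62, 63, 62, 65, 60, 61, 63, 62, 91, 203, 217, 214, 215, 215, 214, 214, 151, 141, 138, 138, 141, 139, 130, 75, 66, 64, 63, 65, 63, 66, 65, 63, 62, 65, 64, 65, 64, 64, 64, 65, 66, 66, 38, 40, 41, 35, 42, 48, 94, 97, 185, 217]
225 [97, 49, 37, 40, 60, 61, 63, 61, 63, 62, 62, 61, 62, 60, 63, 63, 62, 63, 61, 64, 71, 63, 105, 207, 215, 211, 211, 216, 214, 215, 215, 214, 218, 220, 218, 212, 141, 139, 139, 137, 138, 141, 137, 102, 64, 62, 65, 63, 64, 64, 65, 64, 65, 65, 65, 66, 66, 65, 45, 39, 36, 38, 34, 37, 58, 96, 99, 208, 218]
235 [96, 68, 36, 39, 36, 37, 54, 59, 63, 62, 61, 62, 63, 61, 63, 63, 63, 64, 61, 62, 62, 77, 212, 214, 215, 212, 211, 214, 215, 215, 214, 214, 216, 219, 219, 215, 197, 139, 139, 137, 138, 140, 137, 137, 57, 63, 63, 66, 63, 64, 66, 65, 66, 65, 64, 64, 65, 65, 54, 37, 34, 39, 36, 37, 70, 98, 104, 213, 217]
245 [96, 88, 35, 37, 35, 36, 34, 35, 58, 62, 60, 63, 60, 63, 61, 61, 60, 60, 60, 61, 60, 64, 207, 213, 214, 212, 209, 214, 214, 215, 213, 214, 217, 220, 218, 215, 170, 139, 138, 137, 138, 138, 137, 136, 57, 61, 63, 61, 62, 62, 63, 64, 62, 64, 64, 65, 64, 63, 61, 38, 39, 37, 35, 38, 79, 97, 115, 216, 214]
[0.52086345 0.13469052 0.034     ]
[0.5120315  0.08741405 0.034     ]
adapter px [314.89487004 354.87817212] [313.12731917 245.41349763]
```

```bash
python3 -m crank '[[0.001,-0.0005,0.02,0,0,0],[0,0,0.03,0,0,0],[0,0,0.02,0,0,0],[0,0,0.01,0,0,0],[0,0,0,0,0,0]]'
python3 -m crank '[[0,0,0.003,0,0,0],[0,0,0.003,0,0,0],[0,0,0.003,0,0,0],[0,0,0,0,0,0]]'
python3 -m crank '[[0,0,0.002,0,0,0],[0,0,0.002,0,0,0],[0,0,0,0,0,0]]'
```

```text
time_s: 10.45
position: [0.5096, 0.112, 0.1475]
tcp_rot: [3.128, -0.293, -0.002]
contact_force: [0.3, 0.5, -4.4]
width: 0.0284
grasp_force: 60.6
time_s: 10.95
position: [0.5097, 0.112, 0.1388]
tcp_rot: [3.128, -0.295, -0.0]
contact_force: [0.5, -0.2, -4.6]
width: 0.0282
grasp_force: 60.6
time_s: 11.32
position: [0.5098, 0.112, 0.1347]
tcp_rot: [3.128, -0.295, -0.0]
contact_force: [0.4, -0.2, -4.4]
width: 0.0286
grasp_force: 60.6
```

```bash
python3 -m crank '[[0,0,0.002,0,0,0],[0,0,0.001,0,0,0],[0,0,0,0,0,0]]'
python3 -m crank '[[0,0,0.001,0,0,0],[0,0,0.001,0,0,0],[0,0,0,0,0,0]]'
```

```text
time_s: 11.7
position: [0.5098, 0.112, 0.1318]
tcp_rot: [3.128, -0.295, -0.0]
contact_force: [0.1, 0.8, -4.0]
width: 0.0278
grasp_force: 60.6
time_s: 12.08
position: [0.5098, 0.112, 0.1298]
tcp_rot: [3.128, -0.295, -0.0]
contact_force: [1.0, 0.8, -4.0]
width: 0.0281
grasp_force: 60.6
```

```bash
python3 -m crank '[[0,0,0.001,0,0,0],[0,0,0.001,0,0,0],[0,0,0,0,0,0]]'
python3 -m crank '[[0,0,0.001,0,0,0],[0,0,0.001,0,0,0],[0,0,0,0,0,0]]'
python3 -m crank '[[0,0,0.001,0,0,0],[0,0,0,0,0,0]]'
```

```text
time_s: 12.45
position: [0.5098, 0.112, 0.1278]
tcp_rot: [3.128, -0.295, -0.0]
contact_force: [0.3, -0.9, -4.4]
width: 0.0287
grasp_force: 60.6
time_s: 12.82
position: [0.5097, 0.1121, 0.1258]
tcp_rot: [3.128, -0.295, -0.0]
contact_force: [0.1, -0.2, -4.7]
width: 0.0279
grasp_force: 60.6
time_s: 13.08
position: [0.5098, 0.112, 0.1248]
tcp_rot: [3.128, -0.295, -0.0]
contact_force: [0.4, -0.4, -4.1]
width: 0.0282
grasp_force: 60.6
```

```bash
python3 -m crank '[[0,0,0.001,0,0,0],[0,0,0,0,0,0]]'
python3 -m crank '[[0,0,0.001,0,0,0],[0,0,0,0,0,0]]'
python3 -m crank '[[0,0,0.0005,0,0,0],[0,0,0,0,0,0]]'
```

```text
time_s: 13.32
position: [0.5098, 0.112, 0.1238]
tcp_rot: [3.128, -0.295, -0.0]
contact_force: [-1.3, -0.4, -4.2]
width: 0.0285
grasp_force: 60.6
time_s: 13.58
position: [0.5099, 0.1121, 0.123]
tcp_rot: [-3.128, 0.295, -0.0]
contact_force: [0.5, 0.8, -3.4]
width: 0.0282
grasp_force: 60.8
time_s: 13.82
position: [0.5099, 0.1121, 0.1229]
tcp_rot: [-3.128, 0.295, -0.001]
contact_force: [-1.3, -0.3, 4.7]
width: 0.0283
grasp_force: 61.6
```

Contact came exactly at the home height (TCP 0.123), so the rib is in the slot. I'll release, rise and look.

```bash
python3 -m crank '[[0,0,0,0,0,0],[0,0,0,0,0,0],[0,0,0,0,0,0]]' -0.2
python3 -m crank '[[0,0,-0.01,0,0,0],[0,0,-0.03,0,0,0],[0,0,-0.04,0,0,0],[0,0,-0.04,0,0,0],[0,0,0,0,0,0]]'
python3 -m crank '[[-0.03,0,0,0,0,0],[-0.03,0,0,0,0,0],[-0.02,0,0,0,0,0],[-0.005,0,0,0,0,0],[0,0,0,0,0,0]]' 1
python3 - <<'E'
from h import *
s=ctrl.read_state();print(s["position"])
c=ctrl.calibration("wrist");im=ctrl.capture("wrist");cv2.imwrite("pics/w4.png",im[:,:,::-1])
print(proj(c,[.5095,.112,.076]),proj(c,[.442,.121,.092]),c["position"])
E
```

```text
time_s: 14.2
position: [0.5099, 0.1121, 0.1224]
tcp_rot: [-3.128, 0.295, -0.0]
contact_force: [-0.2, -0.1, -0.2]
width: 0.0513
grasp_force: 0.0
time_s: 14.82
position: [0.5111, 0.1124, 0.2459]
tcp_rot: [-3.125, 0.295, -0.009]
contact_force: [0.2, -0.2, 0.4]
width: 0.0511
grasp_force: 0.0
time_s: 15.45
position: [0.4266, 0.1279, 0.2424]
tcp_rot: [-3.128, 0.294, -0.0]
contact_force: [-0.4, -0.8, -0.1]
width: -0.0002
grasp_force: 0.0
[0.42664209 0.12790139 0.24240538]
[314.50023325 116.9531058 ] [320.87191699 238.05310615] [0.49402509 0.11581371 0.31219097]
```

View pics/w4.png

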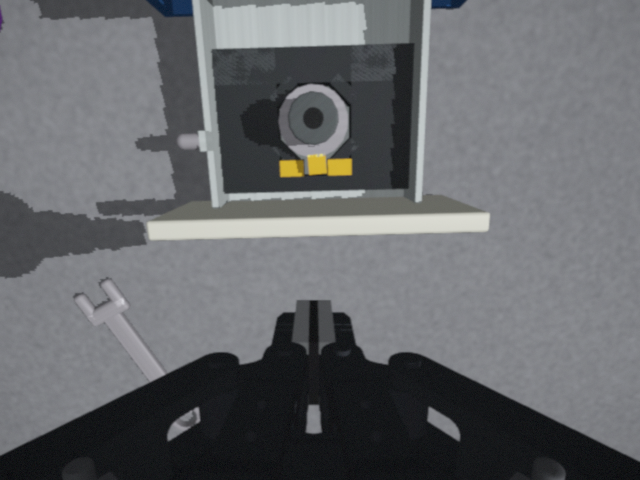

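The adapter is seated: the rib at (316,165) lies between the yellow marks at (291,168) and (340,167). The front panel's top outer edge is at row 237, as predicted. I'll square up, lower in front of the panel and approach until contact.

```bash
python3 -m crank '[[-0.006,0,0.01,0,0,-1.5],[0,0,0.03,0,0,0],[0,0,0.04,0,0,0],[0,0,0.035,0,0,0],[0,0,0.007,0,0,0]]'
python3 -m crank '[[0.003,0,0,0,0,0],[0.003,0,0,0,0,0],[0,0,0,0,0,0]]'
python3 -m crank '[[0.002,0,0,0,0,0],[0.002,0,0,0,0,0],[0,0,0,0,0,0]]'
```

```text
time_s: 16.12
position: [0.4193, 0.1286, 0.1183]
tcp_rot: [3.13, -0.252, -0.006]
contact_force: [-0.4, -0.9, -0.1]
width: 0.0002
grasp_force: 0.0
time_s: 16.5
position: [0.4272, 0.1282, 0.1214]
tcp_rot: [-3.13, 0.254, -0.003]
contact_force: [0.7, 0.1, 0.7]
width: -0.0002
grasp_force: 0.0
time_s: 16.88
position: [0.43, 0.1274, 0.1204]
tcp_rot: [3.131, -0.253, -0.001]
contact_force: [-1.0, 0.6, 0.9]
width: -0.0003
grasp_force: 0.0
```

```bash
python3 -m crank '[[0.001,0,0,0,0,0],[0,0,0,0,0,0]]'
python3 -m crank '[[0.001,0,0,0,0,0],[0,0,0,0,0,0]]'
python3 -m crank '[[0.001,0,0,0,0,0],[0,0,0,0,0,0]]'
python3 -m crank '[[0.001,0,0,0,0,0],[0,0,0,0,0,0]]'
```

```text
time_s: 17.12
position: [0.4309, 0.1272, 0.1203]
tcp_rot: [3.131, -0.253, -0.001]
contact_force: [-3.4, 0.0, 1.7]
width: -0.0001
grasp_force: 0.0
time_s: 17.38
position: [0.4322, 0.127, 0.1203]
tcp_rot: [3.131, -0.254, -0.0]
contact_force: [-3.0, 0.1, 0.9]
width: 0.0002
grasp_force: 0.0
time_s: 17.62
position: [0.4333, 0.1268, 0.1203]
tcp_rot: [3.131, -0.254, -0.0]
contact_force: [-3.3, -0.4, -0.0]
width: -0.0001
grasp_force: 0.0
time_s: 17.88
position: [0.4343, 0.1267, 0.1204]
tcp_rot: [3.131, -0.254, -0.0]
contact_force: [-3.3, 0.8, -1.1]
width: 0.0001
grasp_force: 0.0
```

```bash
python3 -m crank '[[0.003,0,0,0,0,0],[0.005,0,0,0,0,0],[0.006,0,0,0,0,0],[0.006,0,0,0,0,0],[0.006,0,0,0,0,0]]'
python3 -m crank '[[0.006,0,0,0,0,0],[0.006,0,0,0,0,0],[0.006,0,0,0,0,0],[0.006,0,0,0,0,0],[0.006,0,0,0,0,0]]'
python3 -m crank '[[0.006,0,0,0,0,0],[0.006,0,0,0,0,0],[0.006,0,0,0,0,0],[0.006,0,0,0,0,0],[0.006,0,0,0,0,0]]'
python3 -m crank '[[0.006,0,0,0,0,0],[0.006,0,0,0,0,0],[0.005,0,0,0,0,0]]'
```

```text
time_s: 18.5
position: [0.46, 0.1225, 0.1204]
tcp_rot: [3.131, -0.254, -0.001]
contact_force: [-5.7, 0.3, 1.0]
width: -0.0
grasp_force: 0.0
time_s: 19.12
position: [0.4894, 0.1177, 0.1204]
tcp_rot: [3.131, -0.254, -0.001]
contact_force: [-6.2, 0.9, 0.7]
width: 0.0004
grasp_force: 0.0
time_s: 19.75
position: [0.5188, 0.113, 0.1203]
tcp_rot: [3.131, -0.254, -0.002]
contact_force: [-7.0, 1.3, 2.4]
width: -0.0002
grasp_force: 0.0
time_s: 20.12
position: [0.5344, 0.1104, 0.1202]
tcp_rot: [3.131, -0.253, -0.006]
contact_force: [-13.6, 1.8, 5.3]
width: 0.0004
grasp_force: 0.0
```

```bash
python3 -m crank '[[0,0,0,0,0,0],[0,0,0,0,0,0]]'
python3 - <<'E'
from h import *
im=ctrl.capture("scene");c=ctrl.calibration("scene")
r=blobs(im,(0,150,80),(5,255,255),20,(340,285,380,320));print([(k[0],k[1]) for k in r])
w=ctrl.capture("wrist")
A=cv2.resize(im[180:330,290:440],(400,400),interpolation=2);B=cv2.copyMakeBorder(cv2.resize(w,(400,300)),0,100,0,0,0)
cv2.imwrite("pics/c5.png",np.hstack([A,B])[:,:,::-1])
E
```

```text
time_s: 20.38
position: [0.5353, 0.1103, 0.1201]
tcp_rot: [3.131, -0.253, -0.003]
contact_force: [-6.4, 0.6, -0.1]
width: 0.0002
grasp_force: 0.0
[(np.int32(143), array([359.92307692, 301.44755245]))]
```

View pics/c5.png

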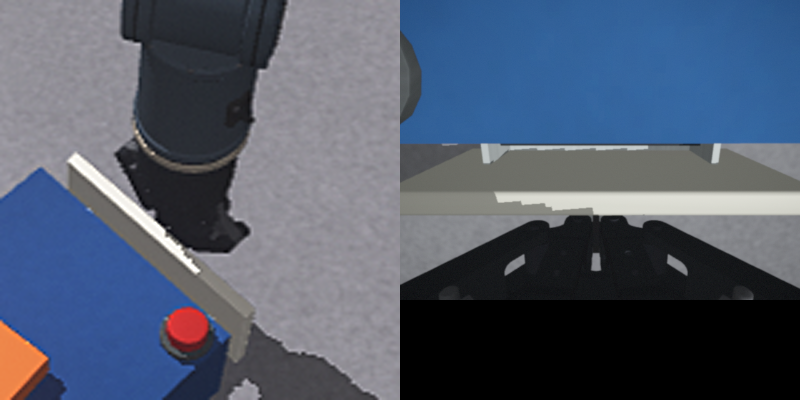

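The drawer is about 19 mm out, the panel is square and nothing is in the way. The button centre at (360,301) is down about 1 px, so the catch ramp has started. I'll keep pushing.

```bash
python3 -m crank '[[0.005,0,0,0,0,0],[0.005,0,0,0,0,0],[0.005,0,0,0,0,0],[0.004,0,0,0,0,0]]'
python3 -m crank '[[0.004,0,0,0,0,0]]'
python3 -m crank '[[0,0,0,0,0,0]]'
```

```text
time_s: 20.98
position: [0.5535, 0.1072, 0.1197]
tcp_rot: [3.131, -0.253, -0.005]
contact_force: [-7.5, 1.3, -3.2]
width: 0.0001
grasp_force: 0.0
time_s: 21.1
position: [0.5575, 0.1065, 0.1197]
tcp_rot: [3.131, -0.253, -0.005]
contact_force: [-7.6, 1.7, -1.7]
width: 0.0001
grasp_force: 0.0
time_s: 21.22
position: [0.558, 0.1064, 0.1198]
tcp_rot: [3.131, -0.254, -0.003]
contact_force: [-6.3, -0.1, -2.7]
width: 0.0001
grasp_force: 0.0
```

```bash
python3 -m crank '[[0.001,0,0,0,0,0],[0,0,0,0,0,0]]'
python3 -m crank '[[-0.004,0,0,0,0,0],[-0.004,0,0,0,0,0],[0,0,0,0,0,0]]'
```

```text
time_s: 21.48
position: [0.5588, 0.1063, 0.1198]
tcp_rot: [3.131, -0.253, -0.004]
contact_force: [-5.5, 1.3, -3.1]
width: -0.0
grasp_force: 0.0
time_s: 21.85
position: [0.5526, 0.1078, 0.1209]
tcp_rot: [-3.131, 0.254, -0.004]
contact_force: [-1.5, 0.7, -0.2]
width: -0.0005
grasp_force: 0.0
```

Contact is gone, so the catch is holding. I'll back off further and rise, then check.

```bash
python3 -m crank '[[-0.006,0,0,0,0,0],[-0.02,0,0,0,0,0],[-0.03,0,-0.02,0,0,0],[-0.02,0,-0.04,0,0,0],[0,0,-0.05,0,0,0]]'
python3 -m crank '[[0,0,-0.05,0,0,0],[0,0,0,0,0,0],[0,0,0,0,0,0],[0,0,0,0,0,0]]'
python3 - <<'E'
from h import *
im=ctrl.capture("scene");c=ctrl.calibration("scene");w=ctrl.capture("wrist")
r=blobs(im,(0,150,80),(5,255,255),20,(340,285,380,320));print([(k[0],k[1]) for k in r])
a=cv2.imread("pics/scene0.png")[:,:,::-1];d=cv2.absdiff(a,im).max(2);print("diff in cabinet/objects area",(d[230:480,200:640]>40).sum(),(d[290:400,400:540]>40).sum())
A=im[100:400,230:530];A=cv2.resize(A,(400,400));B=cv2.copyMakeBorder(cv2.resize(w,(400,300)),0,100,0,0,0)
cv2.imwrite("pics/c6.png",np.hstack([A,B])[:,:,::-1])
E
```

```text
time_s: 22.48
position: [0.4749, 0.1201, 0.2312]
tcp_rot: [3.131, -0.252, -0.003]
contact_force: [1.6, 0.6, -0.2]
width: 0.0001
grasp_force: 0.0
time_s: 22.98
position: [0.4762, 0.1197, 0.2793]
tcp_rot: [3.131, -0.254, -0.003]
contact_force: [-0.3, 0.1, -0.1]
width: 0.0002
grasp_force: 0.0
[(np.int32(138), array([359.86956522, 300.69565217]))]
diff in cabinet/objects area 17943 3093
```

View pics/c6.png

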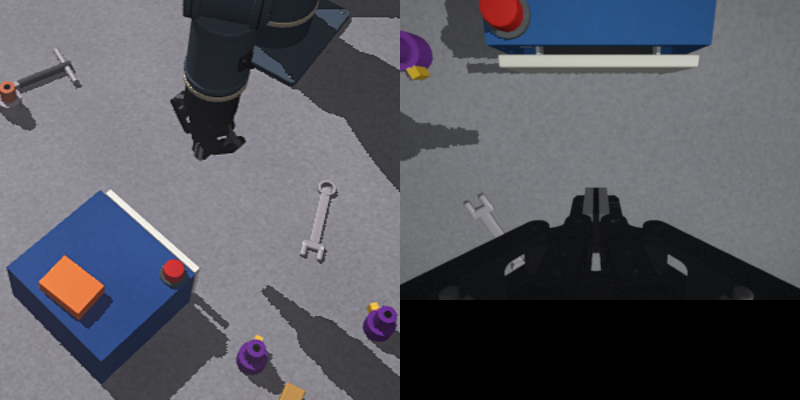

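The drawer is shut, with the white front flush against the cabinet. The button is back up at (360,301), exactly its starting pixel, and the other objects are unmoved. Handing in.

```bash
python3 -c "
from station import ctrl
print(ctrl.finish_job())"
```

```text
the job is handed in; nothing more can be done
None
```

I pressed the button to release the drawer, set the adapter fully home with its rib in the slot, and pushed the drawer shut until it latched, handing the job in at about 23 s; the adapter was last seen seated before closing, since the shut drawer hides it.

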